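# Block a control plate in its crate with batten offcuts

### The arm

A 6-joint arm with a two-finger parallel gripper is mounted at the origin on the work surface. World frame = base frame: x ahead of the robot, y to its left, z up, the work surface at z = 0. Lengths are in m, angles in rad, forces in N, time in s.
With the tool pointing down it reaches from about 0.35 to 1 m from the base axis. Payload 7.1 kg.
Tool frame: the origin (TCP) lies between the finger pads; the fingertips stand 22 mm ahead of it and the grasp point (between the pads) lies 3 mm ahead of it; z points along the fingers, y is the line along which they close (so a half turn about z gives the same grasp; the last joint's range is limited). The gripper opens to 85 mm and grips with 20 to 120 N. Pads are 22 mm wide; open, the fingers measure 114 mm over their backs; the gripper's body (76 mm by 85 mm) begins 54 mm behind the grasp point. The pads swing forward as they close: fully open they stand 13 mm farther back than shut.
Start: joints at [1.209, 0.423, 1.63, -0, 1.089, -0.019], TCP at [0.21, 0.589, 0.253] pointing down, gripper open.
Joint ranges: [-3, 3], [-0.9, 2.11], [0.09, 2.58], [-1.31, 4.45], [0.11, 2.69], [-2.54, 2.54]. Speed limits (rad/s): [2.39, 2.39, 3.01, 3.14, 3.14, 3.14].

### API

Orientations are given as a rotation vector (axis times angle).
In Python, from rig import manip gives the robot as it stands. The module is installed in compiled form; this text tells all that it offers. Calls block until the motion is done:
- manip.move_to(position, orientation): joint-space move of the TCP to a pose.
- manip.servo_line(position, orientation=None, rate=0.15): straight line of the TCP; orientation=None keeps the orientation; rate is the mean speed in m/s.
- manip.set_joints(angles): joint-space move.
- manip.command_gripper(opening, f_grip=None): finger opening in m; f_grip is the grip in N (None keeps the last); returns when the fingers have stopped.
- manip.hold(seconds).
- manip.solve_ik(position, orientation): joint angles nearest the present ones, or None.
- manip.camera(name): name is "side" or "top"; returns a dict with "image" (384x512x3 uint8, red, green, blue), "fx", "fy", "cx", "cy" (pixels), "k1" (the pictures are not rectified: a ray, as slopes to the right and down, at radius r is drawn at 1 + k1 r^2 times it, then the intrinsics apply), "cam_to_world" (4x4, takes a point from camera to world coordinates). Camera axes: x right, y down, z forward; pixel columns grow to the right and rows downward; lengths in m; the calibration is good to about 2 mm. A picture is of the moment at which its call begins. There is no depth.
A pose or a line that the arm cannot do raises manip.IKError and nothing moves.
- manip.sign_off(): hands the job in; it is judged then, once.
Readings, each from a call of its own:
- manip.get_time(): time.
- manip.get_joint_positions(): joint angles.
- manip.get_joint_vel(): joint speeds.
- manip.get_tau(): joint torques, N m.
- manip.get_position(): TCP position.
- manip.get_ee_rot(): TCP orientation.
- manip.get_contact_force(): force on the tool from outside, world axes, zero at the start.
- manip.get_torque(): the same for the moment, N m.
- manip.get_width(): finger opening in m.
- manip.get_grip_force(): force on a finger pad.
Only numpy, scipy, OpenCV 4.12 (cv2) and the standard library are available. Lean on these libraries where they do the work, as an engineer would, in place of code of your own. Each camera call takes 0.05 s, during which the arm holds its last target. There are 200 camera calls.

### The job

The control plate packed in the plywood crate can still slide, because there is a wide gap at one end and a narrower one at the other: put into each gap the wooden offcut whose length suits it, leaving only about a finger's width of play. Each offcut goes down flat on the crate floor, the same way up as it lies now, lengthwise across the gap from the crate's end wall to the plate's edge and roughly midway along that wall. The plate stays lying flat; of the four offcuts on the table, one is too long for both gaps and one far too short to hold anything.

Things in the scene. Friction and masses are not known exactly. Their poses are not given: they have to be found in the camera images.
- crate: Open plywood crate, grey-lined floor, fixed, outside 170 (its x) x 316 (its y) x 70 mm high; walls and floor 8 mm thick: inside 154 x 300, inner floor 8 mm above the table. Origin: centre of underside, z up. Wide gap at its -y end: y about -150 to -60 mm (90 across). Narrow gap at its +y end: y about +90 to +150 mm (60 across). Both run the full inner width along x.
- plate: Yellow board 150 x 150 x 12 mm carrying two black contactors and a white breaker, 64 to 67 mm high in all, 1.4 kg, loose on the crate floor between the gaps, edges along the crate's. Origin: centre of underside, z up. Starts within 3 mm of y = +15 mm in the crate, 2 mm of play each way along the crate's x; it slides along y if pushed.
- offcut_80: Plain light wood batten offcut, 80 mm long (its y), 40 wide (its x), 50 high (its z), about 90 g, loose on the table; suits the wide gap. Origin: centre of underside. Four offcuts of this same 40 x 50 mm section lie there, told apart only by length: 112, 80, 50 and 28 mm.
- offcut_50: Plain light wooden batten offcut, 50 mm long (its y), 40 mm wide (its x), 50 mm high (its z), about 55 g, lying loose on the table; it suits the narrow gap. Origin: centre of its underside.
Mind the look-alikes: they are no part of the job. Leave any green, orange or pink look-alike of the offcut_80 alone.

How it is judged:
At the end, for the whole second after the job is handed in: 80 mm offcut in the wide gap, 50 mm one in the narrow, each upright within 8 degrees, within 6 mm of the crate floor, lengthwise across within 15 degrees, middle within 45 mm of the crate's long centre line and 20 mm of the gap's middle; plate flat on the floor within 6 mm, 4 degrees; all at rest (y of offcut_80 in the frame of crate between -0.125 and -0.085 m and x of offcut_80 in the frame of crate between -0.045 and 0.045 m and z of each of offcut_80, offcut_50, plate in the frame of crate below 0.014 m and angle between each of offcut_80, offcut_50's own z axis and vertical below 0.15 rad and angle between the y axis of each of offcut_80, offcut_50 and the y axis of crate, either way round below 0.26 rad and y of offcut_50 in the frame of crate between 0.1 and 0.14 m and x of offcut_50 in the frame of crate between -0.045 and 0.045 m and angle between plate's own z axis and vertical below 0.08 rad and linear speed of each of offcut_80, offcut_50, plate below 0.02 m/s); the robot touches nothing.
It also fails if it takes over 64 s, if anything falls off the work surface, if the arm or the gripper's body presses on something with over 40 N, if the wrist force passes 120 N, or if a joint passes its speed limit or range.

## Working session

There is one attempt and no reset: what is moved stays moved. The work goes in short steps, each a Python script; the robot and the scene stay as the last script left them, time stands still between calls to the robot, and variables do not carry over. Pictures are saved under pics/ and viewed, at most 10 in all, crops included, and the job is handed in when it is done.

```bash
mkdir -p pics; cat > h.py <<'E'
import numpy as np, cv2
from rig import manip
def snap(n,fn=None):
    c=manip.camera(n); 
    if fn: cv2.imwrite('pics/'+fn,c['image'][:,:,::-1])
    return c
def px2w(c,uv,z):
    uv=np.atleast_2d(uv).astype(float)
    d=np.c_[(uv[:,0]-c['cx'])/c['fx'],(uv[:,1]-c['cy'])/c['fy']]; s=d.copy()
    for _ in range(20): s=d/(1+c['k1']*(s**2).sum(1,keepdims=True))
    T=np.array(c['cam_to_world']); r=np.c_[s,np.ones(len(s))]@T[:3,:3].T; o=T[:3,3]
    return (o+r*((z-o[2])/r[:,2])[:,None])
def w2px(c,P):
    P=np.atleast_2d(P); T=np.array(c['cam_to_world']); q=(P-T[:3,3])@T[:3,:3]; s=q[:,:2]/q[:,2:]
    s=s*(1+c['k1']*(s**2).sum(1,keepdims=True)); return s*[c['fx'],c['fy']]+[c['cx'],c['cy']]
E
python3 - <<'E'
from h import *
a=snap('top','top1.png'); b=snap('side','side1.png')
for c in(a,b): print(c['fx'],c['cx'],c['k1'],np.round(c['cam_to_world'],3).tolist())
print(manip.get_ee_rot())
i=np.vstack([a['image'],b['image']])[:,:,::-1]; 
E
```

```text
456.06548072393906 249.89536540788964 -0.14836636488758173 [[-0.033, -0.975, 0.218, 0.288], [-0.999, 0.033, -0.006, -0.146], [-0.001, -0.218, -0.976, 1.174], [0.0, 0.0, 0.0, 1.0]]
432.18687333765513 249.31357503513692 -0.06328352034443516 [[0.871, -0.288, 0.399, 0.034], [-0.492, -0.516, 0.702, -1.012], [0.004, -0.807, -0.591, 0.761], [0.0, 0.0, 0.0, 1.0]]
[-5.35783439e-01 -3.09530530e+00  2.09035759e-03]
```

View pics/top1.png

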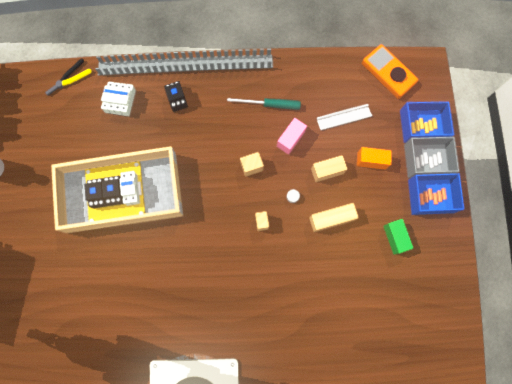

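View pics/side1.png

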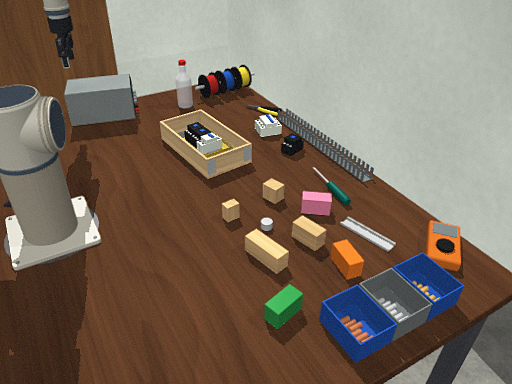

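Top view: plain wood pieces at (252,164), (329,168), (334,217) and (262,221). By length these look like 50, 80, 112 and 28. Pink (292,136), orange (374,158) and green (399,237) are look-alikes to leave alone. The crate is at (117,189), with its wide gap at image right, around (160,183). Next is a close crop, with segmentation to measure.

```bash
python3 - <<'E'
from h import *
c=snap('top'); im=c['image']; hsv=cv2.cvtColor(im,cv2.COLOR_RGB2HSV)
for (u,v) in [(252,162),(329,167),(334,215),(262,219),(255,174),(330,179)]: print((u,v),hsv[v,u],end=' ')
print()
m=((hsv[:,:,0]>12)&(hsv[:,:,0]<28)&(hsv[:,:,2]>205)&(hsv[:,:,1]>50)&(hsv[:,:,1]<160)).astype(np.uint8)
n,l,st,ce=cv2.connectedComponentsWithStats(m)
for i in range(1,n):
    if st[i,4]>60 and 220<ce[i,0]<370 and 130<ce[i,1]<250:
        ys,xs=np.where(l==i); w=px2w(c,np.c_[xs,ys],0.05)[:,:2]
        (r,s,a)=cv2.minAreaRect((w*1000).astype(np.float32)); print(ce[i].round(1),'world mm',np.round(r,1),'size',np.round(s,1),'ang',round(a,1))
A=cv2.resize(im[125:245,225:375],None,fx=4,fy=4,interpolation=cv2.INTER_CUBIC)
cv2.imwrite('pics/crop1.png',A[:,:,::-1])
B=cv2.resize(im[140:240,45:190],None,fx=5.5,fy=5.5,interpolation=cv2.INTER_CUBIC)
cv2.imwrite('pics/crop2.png',B[:,:,::-1])
E
```

```text
(252, 162) [ 27  69 255] (329, 167) [ 27  76 255] (334, 215) [ 29  54 255] (262, 219) [ 27  76 255] (255, 174) [ 13 149 115] (330, 179) [ 11 153 125] 
[251.  161.4] world mm [ 598.3 -158.9] size [41.7 52.3] ang 17.1
[329.4 167.1] world mm [ 578.9 -356.1] size [42.4 88.8] ang 16.0
[330.7 217.2] world mm [ 450.4 -359.5] size [ 42.7 119.4] ang 13.5
[261.1 219.1] world mm [ 448.3 -179.4] size [42.  29.5] ang 7.3
```

View pics/crop1.png

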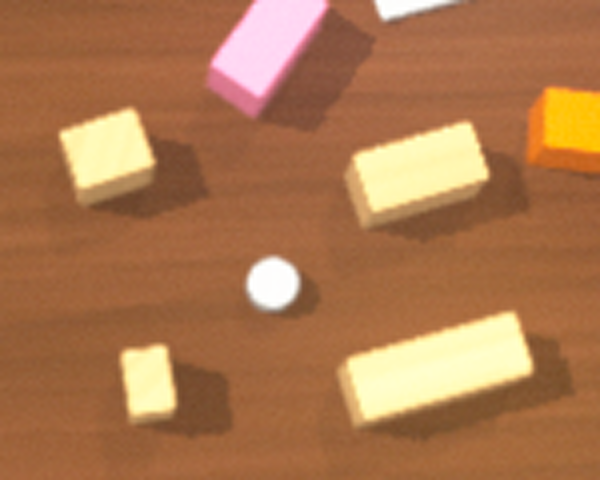

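View pics/crop2.png

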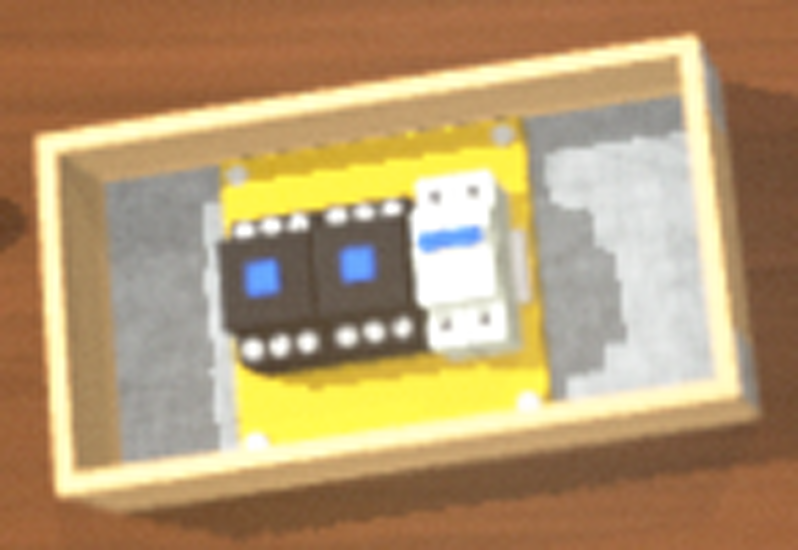

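```bash
cat > fit.py <<'E'
from h import *
def rigid(w,m):
    w=w[:,:2]; mc=m.mean(0); wc=w.mean(0); H=(m-mc).T@(w-wc)
    a=np.arctan2(H[0,1]-H[1,0],H[0,0]+H[1,1]); R=np.array([[np.cos(a),-np.sin(a)],[np.sin(a),np.cos(a)]])
    t=wc-R@mc; return t,a,np.linalg.norm((m@R.T+t)-w,axis=1)
E
python3 - <<'E'
from fit import *
c=snap('top')
f=lambda p,s,o:(np.array(p,float)+.5)/s-.5+o
def box(a,b): return np.array([[a,b],[a,-b],[-a,-b],[-a,b]])/2000  # TL,TR,BR,BL (img up=+x, left=+y)
def rep(n,p,s,o,z,m):
    w=px2w(c,f(p,s,o),z); t,a,r=rigid(w,m); 
    L=[np.linalg.norm(w[i]-w[(i+1)%4])*1000 for i in range(4)]
    print(n,np.round(t,4),'yaw',round(np.degrees(a),2),'res mm',np.round(r*1000,1),'sides',np.round(L,1))
o1=[225,125];o2=[45,140]
rep('o50',[(60,132),(133,108),(155,160),(78,190)],4,o1,.05,box(40,50))
rep('o80',[(353,162),(470,123),(489,172),(370,212)],4,o1,.05,box(40,80))
rep('crate_out',[(35,135),(697,36),(742,392),(58,494)],5.5,o2,.07,box(170,316))
rep('crate_in',[(55,152),(680,60),(720,385),(78,472)],5.5,o2,.07,box(154,300))
rep('plate',[(222,158),(521,118),(548,396),(236,450)],5.5,o2,.02,box(150,150))
# automatic: bright-top mask rects
im=c['image'].astype(int); V=im.max(2)
for n,ce in (('o50',(251,161)),('o80',(329,167))):
    u,v=ce; B=im[v-25:v+25,u-30:u+30]; 
    g=((B[:,:,0]>235)&(B[:,:,2]>120)).astype(np.uint8); k,l,st,cc=cv2.connectedComponentsWithStats(g); i=l[25,30]
    ys,xs=np.where(l==i); w=px2w(c,np.c_[xs+u-30,ys+v-25],.05)[:,:2]
    print(n,'mask centroid',w.mean(0).round(4),'area mm2 ~',len(w), np.round(cv2.minAreaRect((w*1000).astype(np.float32))[1:],1) if 0 else '')
E
```

```text
o50 [ 0.5984 -0.1589] yaw 18.1 res mm [0.6 1.2 2.  1.6] sides [49.4 37.2 52.8 40. ]
o80 [ 0.5789 -0.3593] yaw 16.64 res mm [3.  2.8 3.1 3. ] sides [81.1 34.3 82.1 34.3]
crate_out [0.5385 0.1903] yaw 6.76 res mm [1.8 1.2 1.6 0.4] sides [317.8 168.4 317.8 171.1]
crate_in [0.5369 0.1898] yaw 6.43 res mm [0.8 1.8 0.4 2.5] sides [299.2 153.5 298.2 152.5]
plate [0.5415 0.2036] yaw 6.4 res mm [4.1 6.  7.3 3. ] sides [148.6 136.7 151.8 143.6]
o50 mask centroid [ 0.5978 -0.159 ] area mm2 ~ 298 
o80 mask centroid [ 0.5793 -0.359 ] area mm2 ~ 465
```

```bash
cat >> h.py <<'E'
from scipy.spatial.transform import Rotation as Ro
CR=np.array([.5377,.1900]); CY=np.radians(6.6)
def ori(yaw):  # tool down, closing axis (tool y) along direction yaw; choose nearer half turn by joint 6
    best=None
    for k in (0,np.pi):
        y=np.array([np.cos(yaw+k),np.sin(yaw+k),0]); z=np.array([0,0,-1.]); 
        yield Ro.from_matrix(np.c_[np.cross(y,z),y,z]).as_rotvec()
def pick(pos,yaw):
    q0=np.array(manip.get_joint_positions()); c=[]
    for o in ori(yaw):
        q=manip.solve_ik(pos,o)
        if q is not None: c.append((abs(np.array(q)-q0).max(),o))
    return min(c,key=lambda t:t[0])[1]
def cw(x,y,z): 
    R=np.array([[np.cos(CY),-np.sin(CY)],[np.sin(CY),np.cos(CY)]]); return np.r_[CR+R@[x,y],z]
def st(s): print(s,'t',round(manip.get_time(),2),'p',np.round(manip.get_position(),4),'w',round(manip.get_width(),4),'F',np.round(manip.get_contact_force(),1),'q',np.round(manip.get_joint_positions(),2))
def grab(xy,yaw):
    p=np.r_[xy,.16]; o=pick(p,yaw); manip.move_to(p,o); st('above')
    manip.servo_line(np.r_[xy,.036],rate=.15); manip.command_gripper(.03,40); st('grip')
    manip.servo_line(np.r_[xy,.20],rate=.25); st('up')
E
python3 - <<'E'
from h import *
st('start')
grab([.5791,-.3592],np.radians(16.4))
p=cw(0,-.105,.20); manip.move_to(p,pick(p,CY)); st('over')
c=snap('side','s2.png'); d=snap('top','t2.png')
A=cv2.resize(c['image'][60:220,130:290],None,fx=3.5,fy=3.5,interpolation=3); B=cv2.resize(d['image'][120:260,40:100+100],None,fx=3.5,fy=3.5,interpolation=3)
H=max(len(A),len(B)); f=lambda x:np.pad(x,((0,H-len(x)),(0,0),(0,0)))
o=np.hstack([f(A),f(B)])[:,:,::-1]; o=cv2.resize(o,None,fx=800/o.shape[1],fy=800/o.shape[1]); print(o.shape); cv2.imwrite('pics/over.png',o)
E
```

```text
start t 0.2 p [0.21   0.5883 0.2528] w 0.0854 F [ 0.3 -0.2 -0.1] q [ 1.21  0.42  1.63 -0.    1.09 -0.02]
above t 3.76 p [ 0.5795 -0.3585  0.1601] w 0.0853 F [ 0.3 -0.3  0.1] q [-0.57  0.61  1.55  0.    0.98 -0.86]
grip t 5.22 p [ 0.5796 -0.3595  0.0369] w 0.0401 F [-1.4  0.6  4.9] q [-0.57  0.78  1.58  0.    0.78 -0.86]
up t 6.03 p [ 0.5781 -0.3586  0.1984] w 0.0395 F [-0.5 -0.1 -1.8] q [-0.57  0.56  1.53 -0.    1.05 -0.86]
over t 7.67 p [0.5502 0.085  0.1999] w 0.0394 F [ 0.7 -0.3 -1.2] q [ 0.13  0.39  1.82 -0.    0.93  0.02]
(400, 800, 3)
```

View pics/over.png

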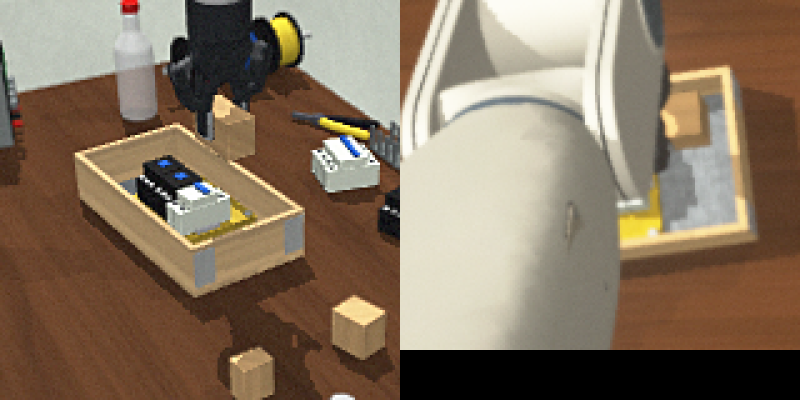

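The side crop shows the 80 mm offcut held level over the wide gap, and the crate's rim corners can be read at crop pixels (180,125), (302,207), (192,257) and (77,156). I'll cross-check the crate pose from this camera.

```bash
python3 - <<'E'
from fit import *
c=snap('side')
p=(np.array([(180,125),(303,207),(192,257),(77,156)],float)+.5)/2.5-.5+[130,60]
w=px2w(c,p,.07); m=np.array([[170,316],[170,-316],[-170,-316],[-170,316]])/2000
t,a,r=rigid(w,m); print(np.round(t,4),np.degrees(a),r*1000)
im=c['image'].copy()
def draw(im,c,t,a):
    for (X,Y,z) in ((85,158,.07),(77,150,.07),(85,158,0)):
        P=np.array([[X,Y],[X,-Y],[-X,-Y],[-X,Y]])/1000; R=np.array([[np.cos(a),-np.sin(a)],[np.sin(a),np.cos(a)]])
        q=w2px(c,np.c_[P@R.T+t,np.full(4,z)]); yield q
def show(cam,src,box,s,t,a):
    im=cv2.imread('pics/'+src); x0,x1,y0,y1=box; A=cv2.resize(im[y0:y1,x0:x1],None,fx=s,fy=s,interpolation=3)
    for q in draw(im,cam,t,a): cv2.polylines(A,[np.int32(((q-[x0,y0])+.5)*s*16)],True,(0,0,255),1,cv2.LINE_AA,4)
    return A
top=snap('top')
A=show(c,'side1.png',(150,260,95,195),3.6,CR,CY); B=show(top,'top1.png',(45,190,140,240),2.75,CR,CY)
H=max(len(A),len(B)); f=lambda x:np.pad(x,((0,H-len(x)),(0,0),(0,0)))
cv2.imwrite('pics/ov.png',np.hstack([f(A),f(B)])[:,:800])
E
```

```text
[0.5373 0.1849] 7.001170675896342 [ 2.40307775 10.9826992  10.96481867  3.34675261]
```

View pics/ov.png

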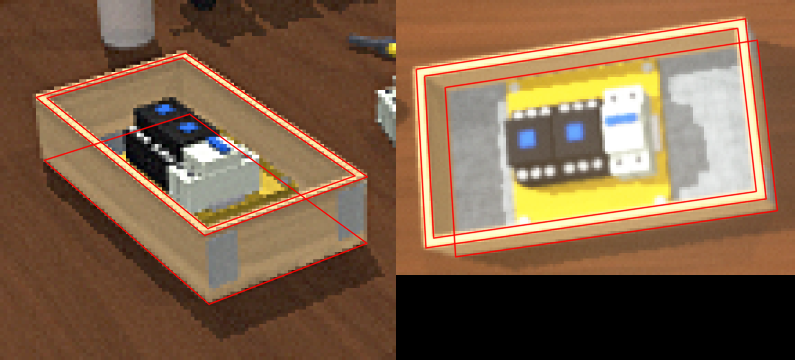

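The fitted crate outline matches both views, so the pose is good. Lowering now with force checks.

```bash
cat >> h.py <<'E'
def lower(x,y):
    for z in (.12,.095,.075,.06,.052,.047,.045):
        manip.servo_line(cw(x,y,z),rate=.12 if z>.1 else .06); F=np.array(manip.get_contact_force()); print(z,np.round(F,1),np.round(manip.get_position(),4))
        if abs(F).max()>(9 if z>.05 else 14): print('contact!'); return False
    return True
def release(x,y):
    manip.command_gripper(.065); manip.servo_line(cw(x,y,.20),rate=.2); st('released')
E
python3 - <<'E'
from h import *
if lower(0,-.105):
    release(0,-.105)
    grab([.5981,-.1589],np.radians(17.5)); p=cw(0,.12,.20); manip.move_to(p,pick(p,CY)); st('over')
c=snap('side','s3.png'); cv2.imwrite('pics/s3c.png',cv2.resize(c['image'][60:220,130:290],None,fx=3.5,fy=3.5,interpolation=3)[:,:,::-1])
E
```

```text
0.12 [-1.  -0.5 -0.7] [0.5502 0.0857 0.1204]
0.095 [ 0.5 -0.3 -0.1] [0.5496 0.0857 0.0946]
0.075 [ 0.2 -0.2 -1. ] [0.5495 0.0856 0.0745]
0.06 [ 0.1  0.3 -1.6] [0.5494 0.0857 0.0595]
0.052 [-0.1 -0.3 -1.3] [0.5495 0.0857 0.0516]
0.047 [-0.5 -0.2 -0.9] [0.5496 0.0857 0.0467]
0.045 [ 0.5 -0.1 -1. ] [0.5498 0.0857 0.045 ]
released t 12.21 p [0.549  0.0856 0.1991] w 0.0649 F [-0.  -0.  -0.6] q [0.13 0.39 1.82 0.   0.92 0.02]
above t 13.2 p [ 0.5977 -0.158   0.1594] w 0.065 F [-0.6 -0.9  0.8] q [-0.28  0.53  1.71  0.    0.91 -0.58]
grip t 14.52 p [ 0.5989 -0.1592  0.0372] w 0.0391 F [-1.   0.1  6.9] q [-0.28  0.71  1.73  0.    0.69 -0.58]
up t 15.32 p [ 0.5971 -0.1586  0.1988] w 0.0393 F [-0.9 -0.1  0.4] q [-0.28  0.48  1.68  0.    0.98 -0.58]
over t 17.06 p [0.5243 0.3084 0.1998] w 0.0398 F [ 0.3  0.5 -0.7] q [ 0.51  0.46  1.71 -0.    0.97  0.4 ]
```

View pics/s3c.png

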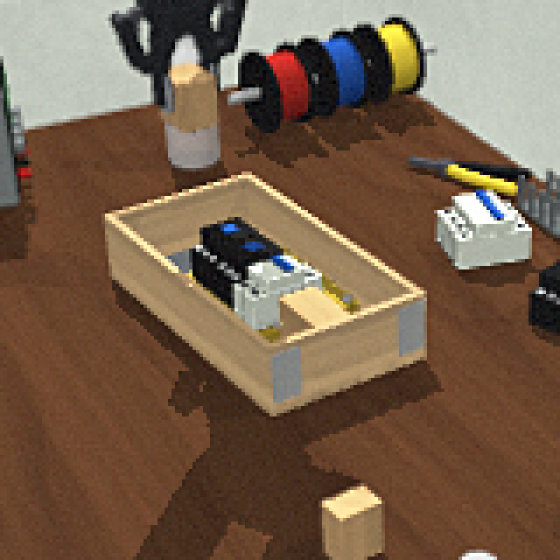

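The crop shows the 80 mm offcut seated in the wide gap at (318,308) and the 50 mm one in the gripper at (193,95). Lowering the second.

```bash
python3 - <<'E'
from h import *
if lower(0,.12):
    release(0,.12); manip.set_joints([1.209,.423,1.63,0,1.089,-.019]); manip.hold(.5); st('home')
c=snap('side'); d=snap('top')
A=cv2.resize(c['image'][95:195,150:260],None,fx=3.6,fy=3.6,interpolation=3); B=cv2.resize(d['image'][140:240,45:190],None,fx=2.75,fy=2.75,interpolation=3)
H=max(len(A),len(B)); f=lambda x:np.pad(x,((0,H-len(x)),(0,0),(0,0)))
cv2.imwrite('pics/fin.png',np.hstack([f(A),f(B)])[:,:,::-1])
E
```

```text
0.12 [ 0.3 -0.6  0.1] [0.5244 0.3094 0.1205]
0.095 [ 0.1 -0.6 -0.5] [0.5237 0.3091 0.0946]
0.075 [-0.1 -0.6  0.5] [0.5236 0.309  0.0745]
0.06 [-0.4  1.1  0.4] [0.5235 0.309  0.0594]
0.052 [-0.7 -0.7 -0.4] [0.5236 0.3091 0.0516]
0.047 [-0.2  0.7 -0.9] [0.5237 0.3091 0.0467]
0.045 [ 0.2 -0.1  1.4] [0.5242 0.3095 0.0452]
released t 21.45 p [0.5232 0.3088 0.199 ] w 0.0648 F [ 0.7  0.2 -1.1] q [0.51 0.46 1.71 0.   0.97 0.4 ]
home t 23.51 p [0.2102 0.5884 0.2534] w 0.0652 F [-0.  -0.7  0.1] q [ 1.21  0.42  1.63 -0.    1.09 -0.02]
```

View pics/fin.png

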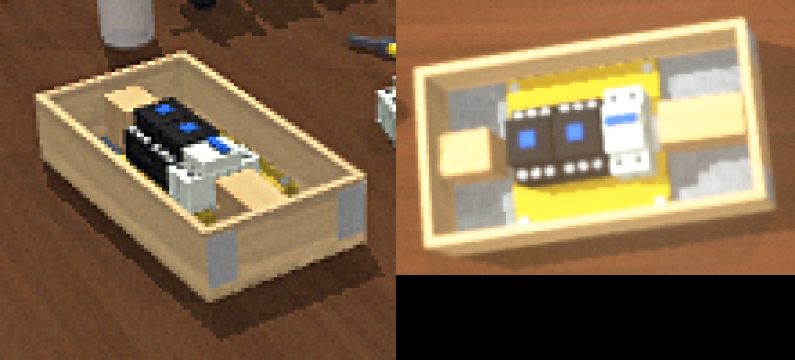

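Both offcuts lie flat, lengthwise and mid-wall: the 50 at top-crop (465,155) and the 80 at (702,120). The plate is flat and the arm is clear.

```bash
python3 -c "
from rig import manip; print(manip.sign_off())"
```

```text
the job is handed in; nothing more can be done
None
```

I put the 80 mm offcut in the wide gap and the 50 mm one in the narrow gap, both flat and lengthwise with the plate still flat, and handed the job in at about 24 s; no verdict was returned.

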